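# Rake the spilled chopsticks into neat rows

### The job

Pick up the little table rake by its wooden grip and use it to comb the four scattered chopsticks on the dark serving board into neat parallel rows, packed side by side flat on the board tight against the lip at its closed end, pushing gently so that the board itself stays where it is. Touch the chopsticks only with the rake; then set the rake down again standing on the bare worktop, off the board, and leave the salt shaker undisturbed.

Things in the scene. Friction and masses are not known exactly. Their poses are not given: they have to be found in the camera images.
- board: Dark wooden serving board, loose, about 1.5 kg (slides if pushed with more than about 6 N). 244 mm (own x) by 357 mm (own y), floor 10 mm thick. Lips 12 mm wide rise to 24 mm above the worktop along both long sides (inner faces at x = -110 and +110 mm) and across the closed end. Origin on the underside, mid width; z up; +y, towards the closed end, points roughly to the robot's left.
- board_stop (a point): Closed end of the board: middle of its lip's inner face, at floor level (board x 0, y +165, z +10 mm).
- board_open (a point): Open end of the board: middle of its edge at floor level (board x 0, y -180, z +10 mm). There is no lip here, so a rake can sweep in.
- rake: Small table rake, 0.32 kg, standing level on six steel tines and a rubber foot. Origin at foot level below the middle of the grip; x along the handle towards the head, z up. Foot under the butt at x = -52 mm, 60 mm wide (y), down to z = 0. Head: 152 mm wide crossbar (y) with tines 8 mm thick, 28 mm apart, straight down to z = 0, where it is level with the foot.
- rake_grip (a point): Middle of the rake's wooden grip, 65 mm above its tine tips: a bar 130 mm long (rake x), 20 mm wide (y), 28 mm high. Take it here, across the 20 mm width.
- rake_collar (a point): Steel collar at the head end of the grip (rake x = +72, z = +65 mm). The head's telescopic shaft leaves it: the tines' outer, pushing face stands anywhere from rake x = +108 mm (shaft in) to +168 mm (drawn out 60 mm). How far is NOT reported and differs each time; the shaft is stiff (slips at about 60 N) and keeps its setting in use.
- stick1: Short light wooden chopstick with one red end, one of four alike, 160 mm long (x), square section 10 x 10 mm, 20 g; origin at its middle, x along it (red end +x). It starts flat on the board, turned at random by up to 16 degrees from the board's x.
- stick2: Short light wooden chopstick with one red end, one of four alike, 160 mm long (x), square section 10 x 10 mm, 20 g; origin at its middle, x along it (red end +x). It starts flat on the board, turned at random by up to 16 degrees from the board's x.
- stick3: Short light wooden chopstick with one red end, one of four alike, 160 mm long (x), square section 10 x 10 mm, 20 g; origin at its middle, x along it (red end +x). It starts flat on the board, turned at random by up to 16 degrees from the board's x.
- stick4: Short light wooden chopstick with one red end, one of four alike, 160 mm long (x), square section 10 x 10 mm, 20 g; origin at its middle, x along it (red end +x). It starts flat on the board, turned at random by up to 16 degrees from the board's x.
- salt_shaker: Salt shaker with grey cap, 44 mm across, 90 mm high, loose; origin under its base. To be left alone.

How it is judged:
On the way, in this order (a step that is already met when the one before it is completed fails the run):
1. the rake is lifted off the worktop (height (world z) of rake above 0.03 m), for 0.2 s.
2. all four chopsticks lie flat and parallel, packed against the closed end's lip (y of each of stick1, stick2, stick3, stick4 in the frame of board above 0.123 m and angle between the x axis of each of stick1, stick2, stick3, stick4 and the x axis of board, either way round below 0.08 rad and z of stick1 in the frame of board between 0.012 and 0.018 m and z of stick2 in the frame of board between 0.012 and 0.018 m and z of stick3 in the frame of board between 0.012 and 0.018 m and z of stick4 in the frame of board between 0.012 and 0.018 m), for 0.2 s.
At the end, for the whole second after the job is handed in: All four chopsticks lie flat on the board, within 0.08 rad of its x axis, their middles beyond 123 mm along its y (packed tight: about 130 to 160 mm); the rake stands level (0.12 rad) on the worktop, off the board; all released and at rest (all of step 2 and height (world z) of rake below 0.006 m and angle between rake's own z axis and vertical below 0.12 rad and contact force between rake and board below 0.1 N and linear speed of each of rake, stick1, stick2, stick3, stick4 below 0.02 m/s); the robot touches nothing.
It fails at once if the board is shoved more than 10 mm from where it stood (distance of board from where it was at the start of the episode above 0.01 m).
It fails at once if a chopstick is touched with the fingers or arm (contact force between any of the fingers, the arm and stick1 above 0.3 N or contact force between any of the fingers, the arm and stick2 above 0.3 N or contact force between any of the fingers, the arm and stick3 above 0.3 N or contact force between any of the fingers, the arm and stick4 above 0.3 N).
It fails at once if the salt shaker is moved more than 25 mm (distance of salt_shaker from where it was at the start of the episode above 0.025 m).
It also fails if it takes over 56 s, if anything falls off the work surface, if the arm or the gripper's body presses on something with over 40 N, if the wrist force passes 120 N, or if a joint passes its speed limit or range.

### The arm

A 6-joint arm with a two-finger parallel gripper is mounted at the origin on a cart in front of the work surface, level with it; the furniture and walls round the work are solid. World frame = base frame: x ahead of the robot, y to its left, z up, the work surface at z = 0. Lengths are in m, angles in rad, forces in N, time in s.
With the tool pointing down it reaches from about 0.35 to 0.975 m from the base axis. Payload 4.9 kg.
Tool frame: the origin (TCP) lies midway between the tips of the shut fingers; the grasp point (between the pads) lies 19 mm behind it; z points along the fingers, y is the direction in which the jaws open and shut (so a half turn about z gives the same grasp; the last joint's range is limited). The gripper opens to 85 mm and grips with 20 to 120 N. Pads are 22 mm wide; open, the fingers measure 114 mm over their backs; the gripper's body (76 mm by 85 mm) begins 54 mm behind the grasp point. The pads swing forward as they close: fully open they stand 13 mm farther back than shut.
Start: joints at [-1.372, 0.053, 1.613, -0, 1.476, -0.119], TCP at [0.195, -0.594, 0.231] pointing down, gripper open.
Joint ranges: [-3.01, 3.01], [-1.01, 2.22], [0.06, 2.58], [-1.02, 4.17], [0.09, 2.62], [-3.14, 3.14]. Speed limits (rad/s): [2.57, 2.57, 3.14, 3.14, 3.14, 3.14].

### API

Orientations are given as a rotation vector (axis times angle).
In Python, from station import ctrl gives the robot as it stands.
- The arm moves only by the tool play_rows, never from a script. Its argument "motion" is a list that holds one entry, the list of rows, each a list of 7 numbers: the closure, from -1 (fully open) to 1 (shut), then the shift along the tool's x, y, z in cm, then the turn, a rotation vector about the tool's x, y, z in degrees. A call has 1 to 20 rows; each row is the pose to reach, as a shift and turn from the pose measured when the call began, along the tool's axes at that moment; what a row does not reach only later rows make up. A row lasts 1/8 s, in which the tool goes at most 62.5 mm and 10.7 degrees, less where a joint would pass 70% of its speed; a pose out of reach is approached as far as the arm can. A call with a gripper value outside its range is refused whole. The fingers move at their own pace and stop on an object; "newtons" is the grip in N (left out, the last holds). Time passes only in rows, so rows that repeat a pose let the fingers close. It gives the time, the measured TCP pose, the force and the opening at its end, in the units of the state.
- ctrl.get_obs(): the state, without advancing time (a new reading comes with each control period).
- ctrl.get_image(name): name is "scene" or "top" or "wrist"; returns a dict with "color" (420x560x3 uint8, red, green, blue), "mtx" (3x3 intrinsics, pixels), "T" (4x4, takes a point from camera to world coordinates). Camera axes: x right, y up, looking along -z (the intrinsics and any distortion apply to the point x, -y, -z); pixel columns grow to the right and rows downward; lengths in m; the calibration is good to about 2 mm. A picture is of the moment at which its call begins. There is no depth.
- ctrl.finish_job(): hands the job in, once; it reports no verdict.
The state is a dict: "t": time; "q": joint angles; "dq": joint speeds; "effort": joint torques, N m; "tool_pos": TCP position; "tool_rot": TCP orientation; "contact_force": force on the tool from outside, world axes, zero at the start; "wrist_torque": the same for the moment, N m; "opening": finger opening in m.
Only numpy, scipy, OpenCV 4.12 (cv2) and the standard library are available. Lean on these libraries where they do the work, as an engineer would, in place of code of your own. Each camera call takes 0.05 s, during which the arm holds its last target.

## Working session

There is one attempt and no reset: what is moved stays moved. The work goes in short steps, Python scripts to look and compute and a tool call to move; the robot and the scene stay as the last step left them, time stands still between calls to the robot, and variables do not carry over. Pictures are saved under pics/ and viewed, and the job is handed in when it is done.

Besides the shell and the picture viewer there is one more tool, called after "Call:" as name([rows], argument=value, ...), one row to a line, values as JSON. play_rows: Moves the arm, as the interface text tells. Its arguments: {"type":"object","properties":{"motion":{"type":"array"},"newtons":{"type":"number"}},"required":["motion"]}

```bash
mkdir -p pics; ls; python3 - <<'E'
from station import ctrl
import cv2
o=ctrl.get_obs(); print(o)
for n in ["scene","top","wrist"]:
    i=ctrl.get_image(n); cv2.imwrite(f"pics/{n}0.png",cv2.cvtColor(i["color"],cv2.COLOR_RGB2BGR)); print(n,i["mtx"].round(1).tolist(),i["T"].round(3).tolist(), [k for k in i])
E
```

```text
pics
{'t': 0.0, 'q': array([-1.37199504e+00,  5.33488324e-02,  1.61429407e+00, -4.41877444e-06,
        1.47603262e+00, -1.19001610e-01]), 'dq': array([-0.00056254,  0.00097424,  0.00010872,  0.00079272,  0.00094232,
       -0.00166681]), 'effort': array([-1.83135242e-03, -3.93679225e+01, -3.70180392e+01, -1.84492360e-04,
        7.08583262e-03,  6.77782950e-06]), 'tool_pos': array([ 0.19517266, -0.59307905,  0.23006797]), 'tool_rot': array([-3.09995902e+00, -4.96776855e-01,  1.37321055e-04]), 'contact_force': array([-0.20394594, -0.19037954,  1.03543246]), 'wrist_torque': array([-0.02741982,  0.01764554, -0.01161055]), 'opening': 0.08583003625136787}
scene [[442.4, 0.0, 282.2], [0.0, 442.4, 215.0], [0.0, 0.0, 1.0]] [[0.591, 0.531, -0.608, -0.288], [-0.807, 0.403, -0.433, -0.559], [0.015, 0.746, 0.666, 0.929], [0.0, 0.0, 0.0, 1.0]] ['color', 'mtx', 'T']
top [[530.2, 0.0, 285.0], [0.0, 530.2, 207.9], [0.0, 0.0, 1.0]] [[0.029, 0.981, -0.191, 0.264], [-1.0, 0.03, 0.0, -0.012], [0.006, 0.19, 0.982, 1.287], [0.0, 0.0, 0.0, 1.0]] ['color', 'mtx', 'T']
wrist [[306.0, 0.0, 280.6], [0.0, 306.0, 211.9], [0.0, 0.0, 1.0]] [[0.313, 0.917, 0.248, 0.257], [-0.95, 0.302, 0.079, -0.574], [-0.002, -0.26, 0.966, 0.372], [0.0, 0.0, 0.0, 1.0]] ['color', 'mtx', 'T']
```

View pics/top0.png

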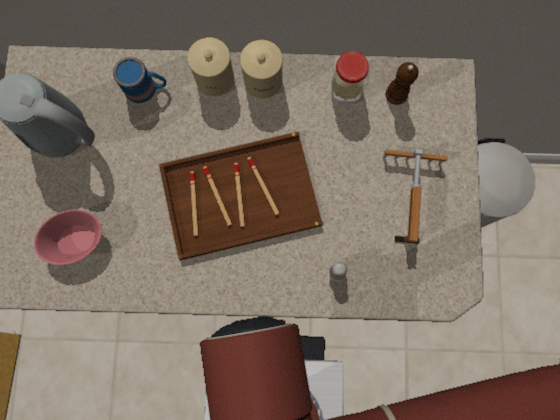

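View pics/scene0.png

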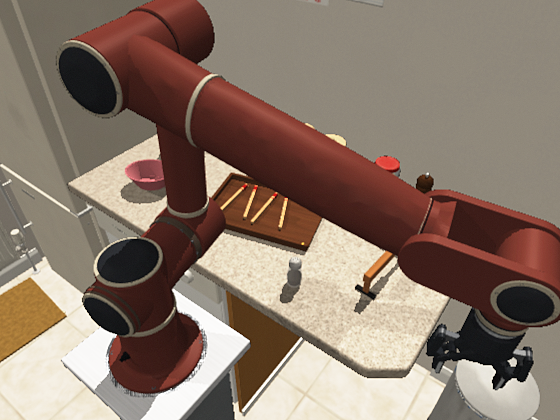

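View pics/wrist0.png

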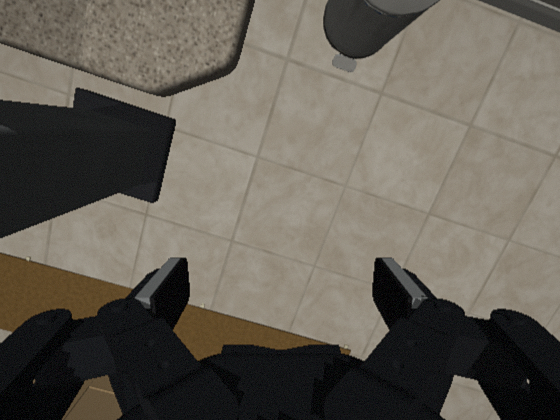

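```bash
cat > h.py <<'E'
import numpy as np, cv2
from scipy.spatial.transform import Rotation as R
from station import ctrl
def snap(n,name=None):
    i=ctrl.get_image(n)
    if name: cv2.imwrite(f"pics/{name}.png",cv2.cvtColor(i["color"],cv2.COLOR_RGB2BGR))
    return i
def ray(i,uv,z):
    uv=np.atleast_2d(np.array(uv,float)); K=i["mtx"];T=i["T"]
    d=np.stack([(uv[:,0]-K[0,2])/K[0,0],-(uv[:,1]-K[1,2])/K[1,1],-np.ones(len(uv))],1)@T[:3,:3].T
    o=T[:3,3]; s=(z-o[2])/d[:,2]
    return o+d*s[:,None]
def proj(i,p):
    p=np.atleast_2d(np.array(p,float)); K=i["mtx"];T=i["T"]
    c=(p-T[:3,3])@T[:3,:3]
    return np.stack([K[0,0]*c[:,0]/-c[:,2]+K[0,2], -K[1,1]*c[:,1]/-c[:,2]+K[1,2]],1)
def crop(i,x0,y0,x1,y1,k,name):
    c=cv2.cvtColor(i["color"],cv2.COLOR_RGB2BGR)[y0:y1,x0:x1]
    cv2.imwrite(f"pics/{name}.png",cv2.resize(c,None,fx=k,fy=k,interpolation=cv2.INTER_CUBIC))
E
python3 - <<'E'
from h import *
i=snap("top")
crop(i,150,120,340,265,4,"b1"); crop(i,370,130,460,260,4,"r1")
hsv=cv2.cvtColor(i["color"],cv2.COLOR_RGB2HSV)
for p in [(415,200),(415,215),(240,200),(265,185),(193,177)]: print(p,hsv[p[1],p[0]],i["color"][p[1],p[0]])
E
```

```text
(415, 200) [ 13 160 139] [139  91  52]
(415, 215) [ 15 164 143] [143  96  51]
(240, 200) [ 17 115 179] [179 144  98]
(265, 185) [ 16 131 134] [134 102  65]
(193, 177) [  3 224 140] [140  28  17]
```

View pics/b1.png

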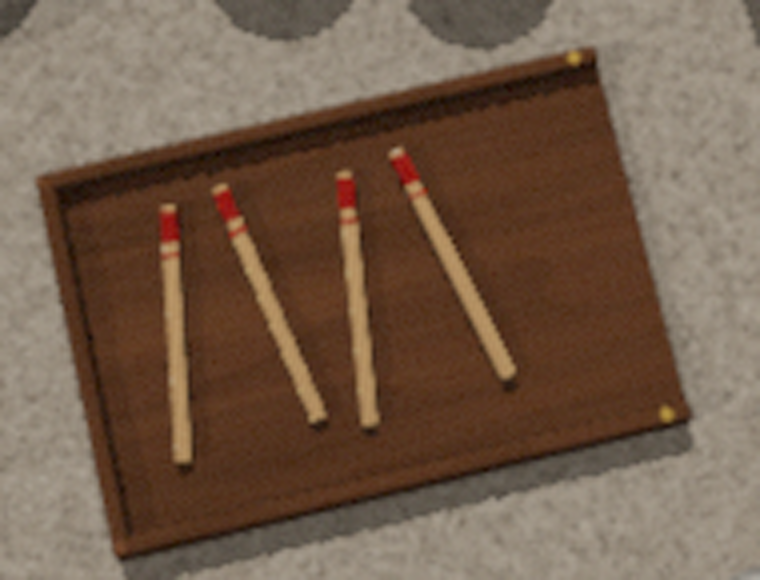

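View pics/r1.png

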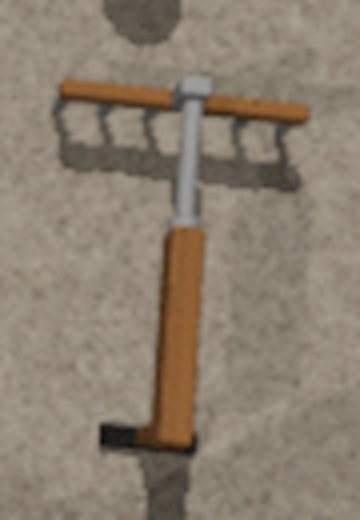

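```bash
cat > meas.py <<'E'
from h import *
def uv(l,o): return np.array(l,float)/4+np.array(o)+(-0.375)
def sticks(i,box,z=0.02):
    hsv=cv2.cvtColor(i["color"],cv2.COLOR_RGB2HSV)
    x0,y0,x1,y1=box
    m=np.zeros(hsv.shape[:2],np.uint8)
    m[y0:y1,x0:x1]=((hsv[...,2]>95)&((hsv[...,1]>90)))[y0:y1,x0:x1]
    return m
if __name__=="__main__":
    i=snap("top")
    c=uv([(38,178),(595,50),(690,418),(118,555)],(150,120))
    P=ray(i,c,0.024); print(P.round(4))
    for a in range(4): print(np.linalg.norm(P[a]-P[(a+1)%4]).round(4), np.degrees(np.arctan2(*(P[(a+1)%4]-P[a])[[1,0]])).round(2))
    m=sticks(i,(165,140,318,250))
    n,l,st,ce=cv2.connectedComponentsWithStats(m)
    for k in range(1,n):
        if st[k,4]<40: continue
        ys,xs=np.nonzero(l==k); Q=ray(i,np.c_[xs,ys],0.02)[:,:2]
        r=cv2.minAreaRect(Q.astype(np.float32)*1000); print(st[k,4],np.round(r[0],1),np.round(r[1],1))
        b=cv2.fitLine(Q.astype(np.float32),cv2.DIST_L2,0,.01,.01).ravel(); print("  ang",np.degrees(np.arctan2(b[1],b[0])))
    g=uv([(168,228),(205,228),(195,443),(155,443)],(370,130)); G=ray(i,g,0.079); print("grip",G.round(4))
    hd=uv([(62,84),(308,108),(308,122),(60,99)],(370,130)); print("bar", ray(i,hd,0.05).round(4))
    t=ray(i,uv([(196,76)],(370,130)),0.07);print(t)
E
python3 meas.py
```

```text
[[ 0.6098  0.3003  0.024 ]
 [ 0.7031 -0.0404  0.024 ]
 [ 0.4723 -0.1034  0.024 ]
 [ 0.3796  0.2355  0.024 ]]
0.3532 -74.7
0.2391 -164.74
0.3514 105.31
0.2392 15.7
310 [566.1  44.3] [161.9  11.1]
  ang 28.105766
411 [540.1 116.2] [161.7  41.3]
  ang 8.4758625
417 [529.9 172.1] [162.   48.6]
  ang 25.901869
379 [515.  224.4] [160.2  38.8]
  ang 6.782585
grip [[ 0.5585 -0.3076  0.079 ]
 [ 0.5592 -0.3293  0.079 ]
 [ 0.4322 -0.3211  0.079 ]
 [ 0.4315 -0.2981  0.079 ]]
bar [[ 0.6535 -0.2517  0.05  ]
 [ 0.643  -0.401   0.05  ]
 [ 0.6342 -0.4007  0.05  ]
 [ 0.644  -0.2505  0.05  ]]
[[ 0.65471138 -0.32812865  0.07      ]]
```

```bash
cat > go.py <<'E'
from h import *
import sys
# target pos + yaw(deg) of tool x, tool straight down
def calc(x,y,z,yaw):
    o=ctrl.get_obs(); R0=R.from_rotvec(o["tool_rot"])
    Rt=R.from_euler("z",yaw,degrees=True)*R.from_rotvec([np.pi,0,0])
    d=R0.inv().apply(np.array([x,y,z])-o["tool_pos"])*100
    r=(R0.inv()*Rt).as_rotvec(degrees=True)
    print("t",round(o["t"],2),"pos",o["tool_pos"].round(4),"axis",R0.as_matrix().round(3).tolist(),"F",o["contact_force"].round(2),"op",round(o["opening"],4),"q",o["q"].round(2))
    print("shift cm",d.round(2),"turn",r.round(2))
if __name__=="__main__": calc(*map(float,sys.argv[1:5]))
E
python3 go.py 0.4965 -0.314 0.16 -4
```

```text
t 0.25 pos [ 0.1952 -0.5934  0.2307] axis [[0.95, 0.312, -0.0], [0.312, -0.95, 0.001], [0.0, -0.001, -1.0]] F [ 0.75  0.64 -0.29] op 0.0853 q [-1.37  0.05  1.61  0.    1.48 -0.12]
shift cm [ 37.35 -17.12   7.09] turn [-0.06  0.   22.21]
```

Call:
play_rows([
  [[-1,12,-5.5,2.3,0,0,7],[-1,25,-11.4,4.7,0,0,14],[-1,37.35,-17.1,7.1,0,0,22.2],[-1,37.35,-17.1,7.1,0,0,22.2],[-1,37.35,-17.1,7.1,0,0,22.2],[-1,37.35,-17.1,7.1,0,0,22.2],[-1,37.35,-17.1,7.1,0,0,22.2],[-1,37.35,-17.1,7.1,0,0,22.2],[-1,37.35,-17.1,7.1,0,0,22.2],[-1,37.35,-17.1,7.1,0,0,22.2],[-1,37.35,-17.1,7.1,0,0,22.2]],
], newtons=90)

```text
t: 1.62
tool_pos: [0.496, -0.3152, 0.1603]
tool_rot: [-3.139, 0.112, -0.0]
contact_force: [-0.7, 0.5, 0.8]
opening: 0.0859
```

```bash
python3 go.py 0.4965 -0.314 0.046 -4; python3 - <<'E'
from h import *
snap("wrist","w2"); snap("scene","s2")
E
```

```text
t 1.62 pos [ 0.496  -0.3152  0.1603] axis [[0.997, -0.071, 0.0], [-0.071, -0.997, 0.001], [0.0, -0.001, -1.0]] F [-0.67  0.47  0.83] op 0.0859 q [-0.69  0.02  1.77  0.    1.35  0.95]
shift cm [ 0.04 -0.12 11.43] turn [-0.03 -0.01 -0.1 ]
```

View pics/w2.png

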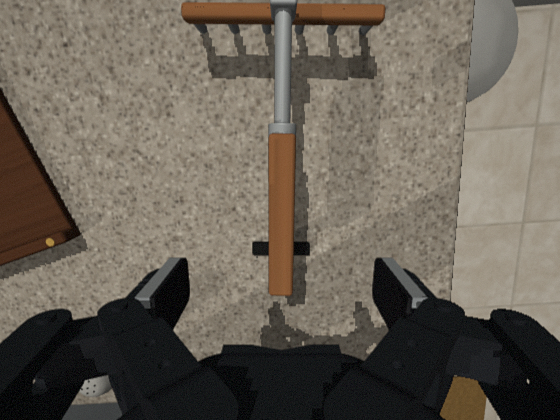

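View pics/s2.png

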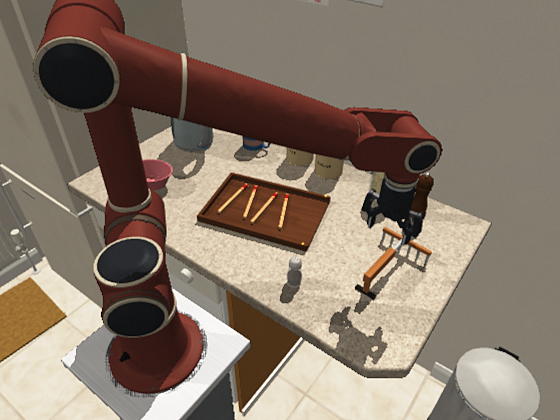

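```bash
python3 - <<'E'
from h import *
i=snap("wrist")
for n,z,l in [("grip",.079,[(271,133),(294,133),(293,294),(269,295)]),("collar end",.065,[(282,124)]),("bar",.045,[(183,12),(384,12),(283,5)]),("tine roots/tips z0",0.0,[(211,58),(238,56),(270,56),(303,56),(336,52),(366,54)])]:
    print(n,ray(i,l,z).round(4).tolist())
j=snap("scene"); crop(j,340,190,450,320,5,"s3"); crop(i,170,0,400,100,3,"w3")
E
```

```text
grip [[0.5595, -0.3132, 0.079], [0.5584, -0.3294, 0.079], [0.4317, -0.321, 0.079], [0.4322, -0.3014, 0.079]]
collar end [[0.5653, -0.3214, 0.065]]
bar [[0.6503, -0.254, 0.045], [0.6398, -0.4024, 0.045], [0.6496, -0.3281, 0.045]]
tine roots/tips z0 [[0.6279, -0.2619, 0.0], [0.6278, -0.2864, 0.0], [0.6257, -0.3151, 0.0], [0.6236, -0.3447, 0.0], [0.6248, -0.3744, 0.0], [0.6213, -0.4012, 0.0]]
```

View pics/s3.png

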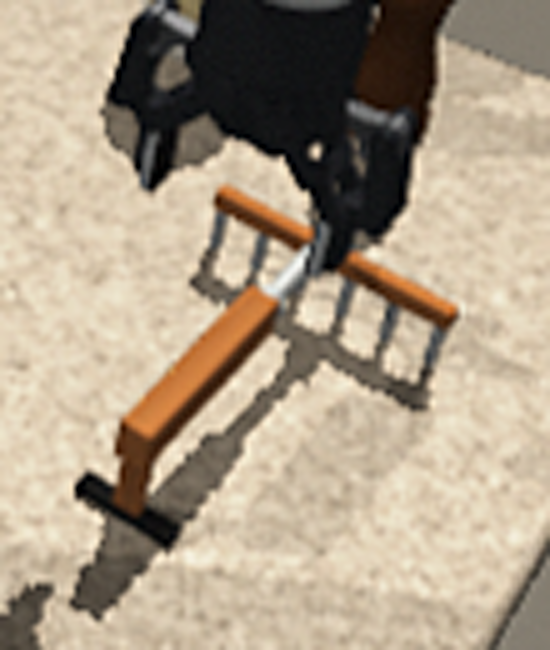

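View pics/w3.png

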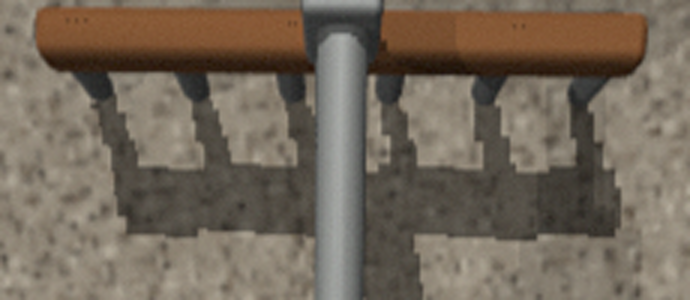

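```bash
python3 - <<'E'
from h import *
i=snap("wrist");j=snap("scene")
c=np.array([.4955,-.315]);a=np.radians(-4);ex=np.array([np.cos(a),np.sin(a)])
for k,l in [(i,[(170+105/3,100/3),(170+203/3,100/3),(170+485/3,102/3),(170+577/3,104/3)]),(j,[(340+207/5,190+258/5),(340+430/5,190+382/5),(340+385/5,190+357/5)])]:
    P=ray(k,l,0.0); print(P.round(4).tolist(),((P[:,:2]-c)@ex).round(4))
E
```

```text
[[0.6481, -0.2589, 0.0], [0.646, -0.2877, 0.0], [0.6397, -0.3705, 0.0], [0.6372, -0.3975, 0.0]] [0.1483 0.1483 0.1477 0.1471]
[[0.6409, -0.2608, 0.0], [0.6278, -0.4059, 0.0], [0.6303, -0.3779, -0.0]] [0.1413 0.1383 0.1389]
```

Call:
play_rows([
  [[-1,0,0,5,0,0,0],[-1,0,0,9,0,0,0],[-1,0,0,11.4,0,0,0],[-1,0,0,11.4,0,0,0],[1,0,0,11.4,0,0,0],[1,0,0,11.4,0,0,0],[1,0,0,11.4,0,0,0],[1,0,0,11.4,0,0,0],[1,0,0,11.4,0,0,0],[1,0,0,11.4,0,0,0]],
], newtons=90)

```text
t: 3.18
tool_pos: [0.4971, -0.3149, 0.0471]
tool_rot: [3.139, -0.11, 0.002]
contact_force: [-0.5, -1.0, 5.4]
opening: 0.0189
```

Call:
play_rows([
  [[1,0,0,-4,0,0,0],[1,0,0,-9,0,0,0],[1,0,0,-12,0,0,0],[1,0,0,-12,0,0,0],[1,0,0,-12,0,0,0]],
])

```text
t: 3.8
tool_pos: [0.4956, -0.3137, 0.1641]
tool_rot: [-3.137, 0.11, 0.004]
contact_force: [-0.3, 0.4, -4.8]
opening: 0.0188
```

```bash
python3 - <<'E'
from h import *
i=snap("wrist","w4");j=snap("scene","s4"); crop(j,320,120,460,300,4,"s4c")
E
# target: face at board y=-0.105 -> grip at -0.253, x=+8mm ; high z
python3 - <<'E'
import numpy as np
a=np.radians(15.3);ex=np.array([np.cos(a),np.sin(a)]);ey=np.array([-np.sin(a),np.cos(a)])
o=np.array([.5412,.098])+.0015*ey
for y in (-.105-.148,.125-.148): print(y,o+.008*ex+y*ey)
E
python3 go.py 0.6155 -0.143 0.167 105.3
```

```text
-0.253 [ 0.61528053 -0.14247521]
-0.022999999999999993 [0.55458973 0.079373  ]
t 3.9 pos [ 0.4955 -0.3137  0.1637] axis [[0.998, -0.07, -0.003], [-0.07, -0.998, 0.003], [-0.003, -0.003, -1.0]] F [ 0.08  0.96 -3.53] op 0.0187 q [-0.69  0.02  1.77  0.    1.36  0.95]
shift cm [ 10.78 -17.86  -0.31] turn [-2.9000e-01 -4.0000e-02 -1.0931e+02]
```

View pics/s4c.png

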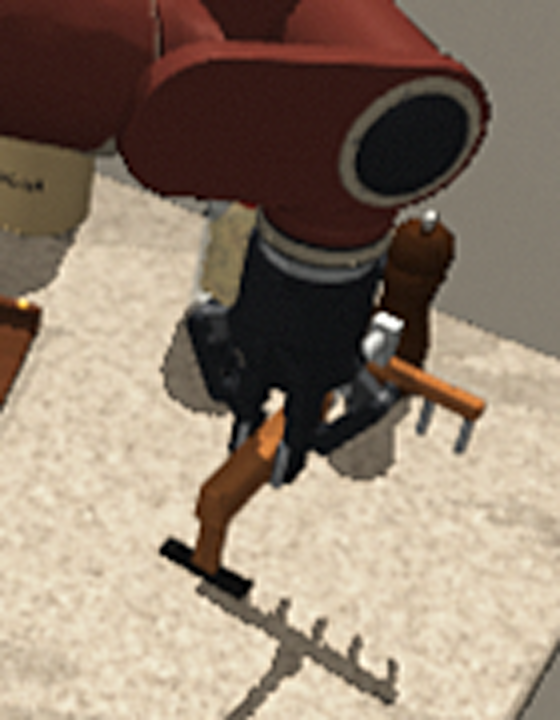

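View pics/w4.png

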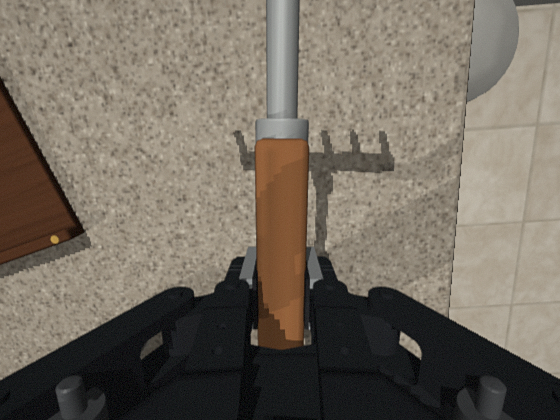

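```bash
python3 - <<'E'
from h import *
i=snap("wrist");j=snap("scene")
o=ctrl.get_obs(); p=o["tool_pos"];M=R.from_rotvec(o["tool_rot"]).as_matrix()
rk=np.c_[M[:,0],-M[:,1],-M[:,2]]; org=p-0.0471*rk[:,2]
f=lambda v:org+rk@np.array(v)
L=[(.065,.010,.079),(.065,-.010,.079),(-.065,.01,.079),(-.065,-.01,.079)]
print(proj(i,[f(v) for v in L]).round(1).tolist())
L2=[(-.052,.03,0),(-.052,-.03,0),(-.065,.0,.079),(.146,-.074,0),(.146,-.070,0.0),(.146,-.042,0)]
q=proj(j,[f(v) for v in L2]); print(((q-[320,120])*4).round(0).tolist())
E
```

```text
[[250.8, 129.8], [308.9, 129.8], [258.1, 425.1], [302.0, 425.2]]
[[163.0, 544.0], [247.0, 592.0], [213.0, 489.0], [459.0, 454.0], [453.0, 452.0], [414.0, 433.0]]
```

Call:
play_rows([
  [[1,0,0,-2,0,0,-10],[1,0,0,-2,0,0,-20],[1,0,0,-2,0,0,-30],[1,0,0,-2,0,0,-40],[1,0,0,-2,0,0,-50],[1,1,-2,-2,0,0,-60],[1,2.5,-4,-2,0,0,-70],[1,4,-6,-2,0,0,-80],[1,5.5,-9,-2,0,0,-90],[1,7.5,-12,-2,0,0,-100],[1,9,-15,-2,0,0,-109.3],[1,10.8,-17.9,-2,0,0,-109.3],[1,10.8,-17.9,-2,-0.3,0,-109.3],[1,10.8,-17.9,-2,-0.3,0,-109.3]],
])

```text
t: 5.75
tool_pos: [0.6158, -0.1431, 0.1838]
tool_rot: [1.906, 2.497, -0.001]
contact_force: [-0.4, -0.3, -3.6]
opening: 0.0191
```

```bash
python3 go.py 0.6155 -0.143 0.06 105.3;python3 - <<'E'
from h import *
i=snap("top","t5");j=snap("scene","s5");snap("wrist","w5")
E
```

```text
t 5.75 pos [ 0.6158 -0.1431  0.1838] axis [[-0.264, 0.965, 0.0], [0.965, 0.264, -0.001], [-0.001, -0.0, -1.0]] F [-0.39 -0.31 -3.59] op 0.0191 q [-0.35  0.1   1.64 -0.    1.4  -0.61]
shift cm [ 0.03 -0.02 12.38] turn [-0.01  0.03  0.  ]
```

View pics/t5.png

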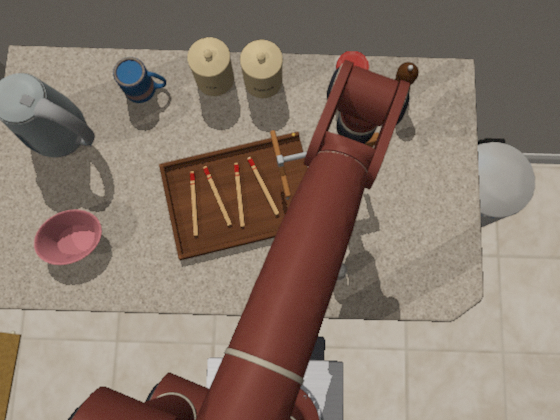

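View pics/s5.png

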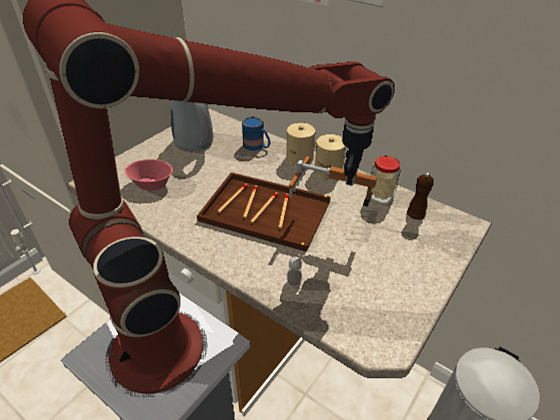

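View pics/w5.png

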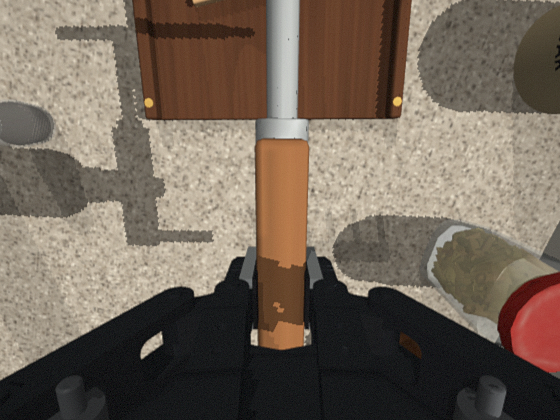

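```bash
python3 - <<'E'
from h import *
i=snap("top");w=snap("wrist")
print(ray(i,[(348,98),(333,92),(363,92),(338,280)],0.0).round(3))
print("edge",ray(w,[(146,119),(402,117)],0.024).round(4),"floor edge",ray(w,[(175,119),(370,118)],0.01).round(4), "dots",ray(w,[(149,102),(397,101)],.024).round(4))
crop(i,255,120,330,220,6,"t6")
E
```

```text
[[ 0.808 -0.167  0.   ]
 [ 0.823 -0.128  0.   ]
 [ 0.825 -0.205  0.   ]
 [ 0.341 -0.146  0.   ]]
edge [[ 0.4729 -0.1054  0.024 ]
 [ 0.7061 -0.04    0.024 ]] floor edge [[ 0.4948 -0.0989  0.01  ]
 [ 0.6809 -0.0473  0.01  ]] dots [[ 0.4733 -0.0895  0.024 ]
 [ 0.6964 -0.0279  0.024 ]]
```

View pics/t6.png

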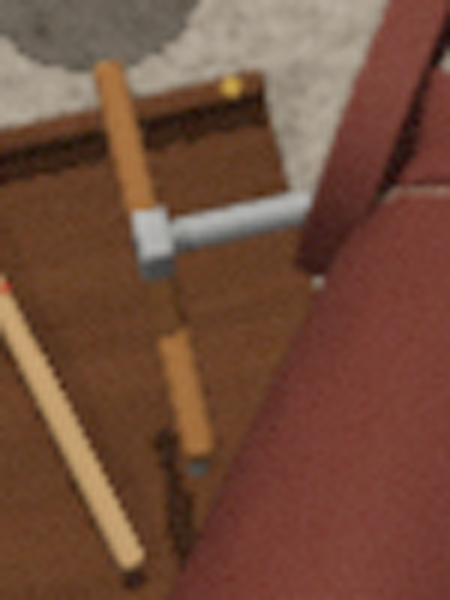

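Call:
play_rows([
  [[1,-1.5,0,4,0,0,0],[1,-1.5,0,8,0,0,0],[1,-1.5,0,10.5,0,0,0],[1,-1.5,0,11.5,0,0,0],[1,-1.5,0,12,0,0,0],[1,-1.5,0,12.35,0,0,0],[1,-1.5,0,12.35,0,0,0]],
])

```text
t: 6.88
tool_pos: [0.6206, -0.1585, 0.0621]
tool_rot: [1.906, 2.494, 0.001]
contact_force: [-0.1, -0.6, -2.9]
opening: 0.0187
```

```bash
python3 go.py 0.5546 0.0794 0.06 105.3;python3 - <<'E'
from h import *
i=snap("top","t7");j=snap("scene","s7");w=snap("wrist","w7")
crop(j,240,120,400,240,5,"s7c");crop(i,220,120,340,260,4,"t7c")
E
```

```text
t 6.88 pos [ 0.6206 -0.1585  0.0621] axis [[-0.263, 0.965, 0.003], [0.965, 0.263, -0.001], [-0.002, 0.002, -1.0]] F [-0.1  -0.64 -2.92] op 0.0187 q [-0.37  0.24  1.7  -0.    1.2  -0.63]
shift cm [24.69 -0.12  0.17] turn [ 0.14  0.1  -0.07]
```

View pics/s7c.png

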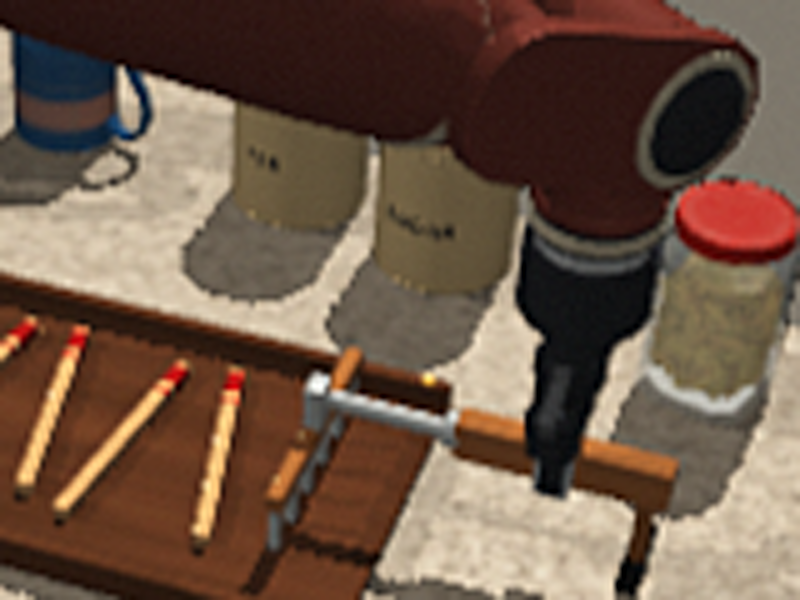

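View pics/t7c.png

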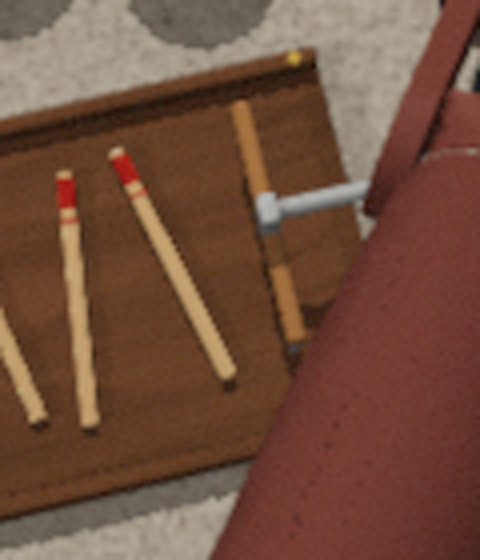

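```bash
python3 - <<'E'
from h import *
i=snap("top");j=snap("scene")
p=np.array([.6206,-.1585]);a=np.radians(15.3);ex=np.array([np.cos(a),np.sin(a)]);ey=np.array([-np.sin(a),np.cos(a)])
o=np.array([.5412,.098])+.0015*ey
for k,z,l in [(j,.0155,[(240+271/5,120+548/5),(240+281/5,120+548/5)]),(i,.06,[(220+234/4,120+103/4),(220+250/4,120+100/4),(220+285/4,120+340/4),(220+303/4,120+336/4)])]:
    P=ray(k,l,z)[:,:2]; print((np.c_[(P-p)@ex,(P-p)@ey]*1000).round(1),((P-o)@ey).round(4))
E
```

```text
[[-70.5 148.8]
 [-68.3 143.3]] [-0.121  -0.1266]
[[ 76.6 151.1]
 [ 76.2 141.3]
 [-72.1 155.8]
 [-72.3 144.9]] [-0.1188 -0.1286 -0.114  -0.1249]
```

Call:
play_rows([
  [[1,0.8,0,0.15,0.1,0.1,0],[1,1.6,0,0.15,0.1,0.1,0],[1,2.4,0,0.15,0.1,0.1,0],[1,3.2,0,0.15,0.1,0.1,0],[1,4.0,0,0.15,0.1,0.1,0],[1,4.8,0,0.15,0.1,0.1,0],[1,5.6,0,0.15,0.1,0.1,0],[1,6.4,0,0.15,0.1,0.1,0],[1,7.2,0,0.15,0.1,0.1,0],[1,8.0,0,0.15,0.1,0.1,0],[1,8.8,0,0.15,0.1,0.1,0],[1,9.6,0,0.15,0.1,0.1,0],[1,10.4,0,0.15,0.1,0.1,0],[1,11.2,0,0.15,0.1,0.1,0],[1,12,0,0.15,0.1,0.1,0],[1,12,0,0.15,0.1,0.1,0]],
])

```text
t: 9.12
tool_pos: [0.5885, -0.042, 0.06]
tool_rot: [-1.906, -2.497, -0.0]
contact_force: [-0.0, -0.7, -3.1]
opening: 0.0188
```

```bash
python3 go.py 0.5546 0.0794 0.06 105.3;python3 - <<'E'
from h import *
i=snap("top");j=snap("scene");w=snap("wrist","w8")
crop(j,190,120,370,255,4,"s8c");crop(i,150,120,340,265,4,"t8c")
E
```

```text
t 9.12 pos [ 0.5885 -0.042   0.06  ] axis [[-0.263, 0.965, -0.0], [0.965, 0.263, 0.001], [0.001, -0.0, -1.0]] F [-0.   -0.73 -3.08] op 0.0188 q [-0.2   0.14  1.83  0.    1.18 -0.46]
shift cm [12.6  -0.08  0.  ] turn [-0.01 -0.03 -0.03]
```

View pics/s8c.png

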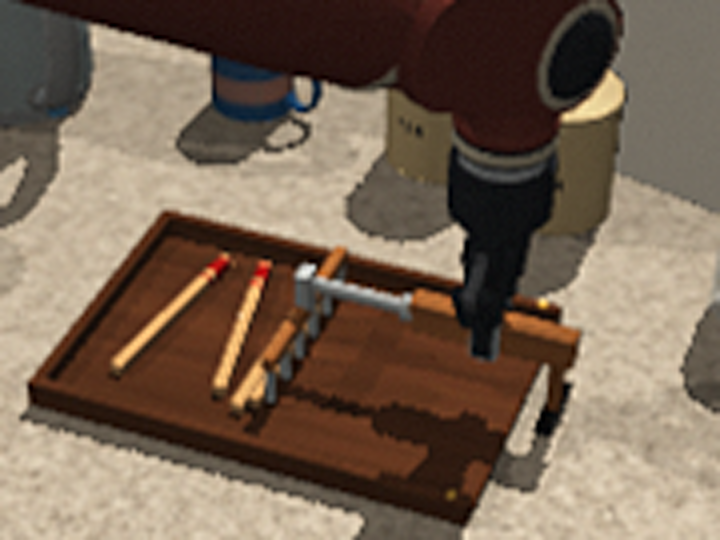

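View pics/t8c.png

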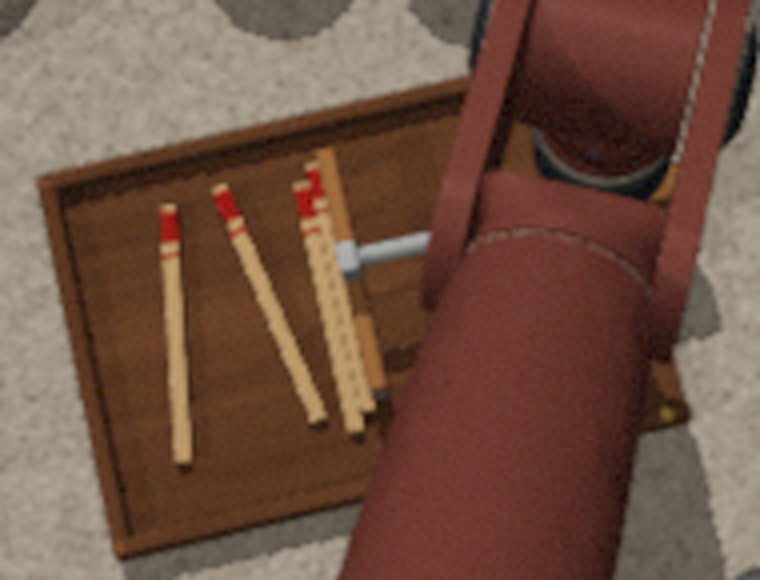

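Call:
play_rows([
  [[1,0.7,0,0,0,0,0],[1,1.4,0,0,0,0,0],[1,2.1,0,0,0,0,0],[1,2.8,0,0,0,0,0],[1,3.5,0,0,0,0,0],[1,4.2,0,0,0,0,0],[1,4.9,0,0,0,0,0],[1,5.6,0,0,0,0,0],[1,6.3,0,0,0,0,0],[1,7,0,0,0,0,0],[1,7.7,0,0,0,0,0],[1,8.4,0,0,0,0,0],[1,9.0,0,0,0,0,0],[1,9.6,0,0,0,0,0],[1,10.2,0,0,0,0,0],[1,10.6,0,0,0,0,0],[1,10.8,0,0,0,0,0],[1,10.8,0,0,0,0,0]],
])

```text
t: 11.52
tool_pos: [0.5604, 0.0617, 0.0601]
tool_rot: [-1.907, -2.496, -0.001]
contact_force: [-0.2, -0.9, -3.7]
opening: 0.0189
```

```bash
python3 go.py 0.5546 0.0794 0.06 105.3;python3 - <<'E'
from h import *
i=snap("top");j=snap("scene");w=snap("wrist","w9")
crop(j,190,120,370,255,4,"s9c");crop(i,150,120,340,265,4,"t9c")
E
```

```text
t 11.53 pos [0.5604 0.0617 0.0601] axis [[-0.263, 0.965, -0.0], [0.965, 0.263, 0.0], [0.0, 0.0, -1.0]] F [-0.22 -0.88 -3.66] op 0.0189 q [-0.02  0.08  1.89  0.    1.17 -0.29]
shift cm [ 1.86 -0.09  0.01] turn [ 0.01 -0.02 -0.07]
```

View pics/s9c.png

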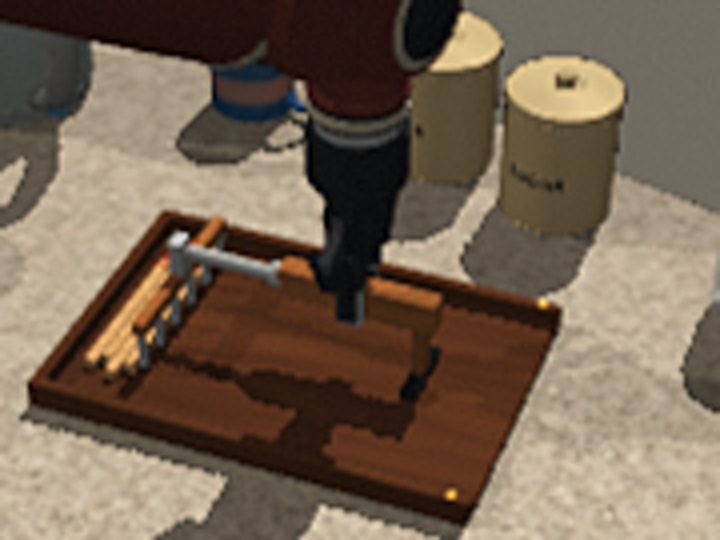

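View pics/t9c.png

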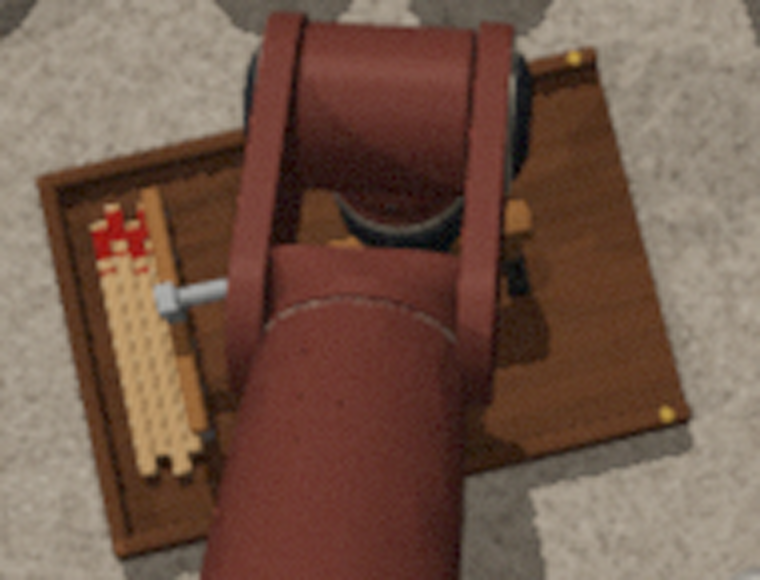

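Call:
play_rows([
  [[1,0.4,0,0,0,0,0],[1,0.7,0,0,0,0,0],[1,0.9,0,0,0,0,0],[1,1.1,0,0,0,0,0],[1,1.2,0,0,0,0,0],[1,1.2,0,0,0,0,0]],
])

```text
t: 12.42
tool_pos: [0.5573, 0.0732, 0.0601]
tool_rot: [-1.908, -2.496, -0.001]
contact_force: [-0.4, 0.8, -3.7]
opening: 0.0191
```

```bash
python3 go.py 0.5546 0.0794 0.06 105.3;python3 - <<'E'
from h import *
i=snap("top");j=snap("scene")
crop(j,190,160,260,230,8,"s10c");crop(i,155,150,225,265,5,"t10c")
E
```

```text
t 12.43 pos [0.5573 0.0732 0.0601] axis [[-0.262, 0.965, -0.0], [0.965, 0.262, 0.001], [0.001, 0.0, -1.0]] F [-0.44  0.8  -3.65] op 0.0191 q [-0.    0.07  1.89  0.    1.17 -0.27]
shift cm [ 0.67 -0.09  0.01] turn [ 0.   -0.03 -0.08]
```

View pics/s10c.png

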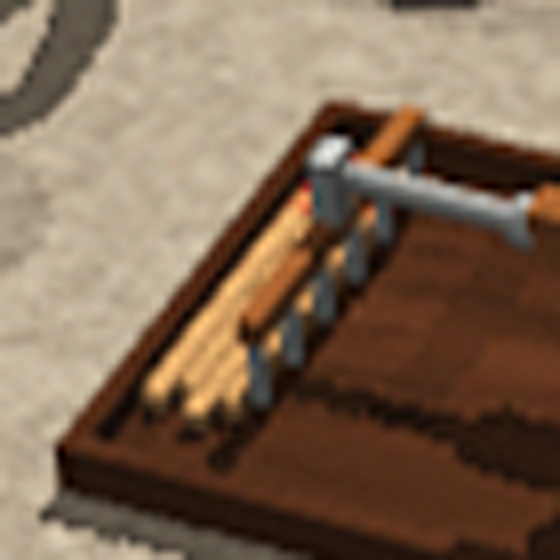

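View pics/t10c.png

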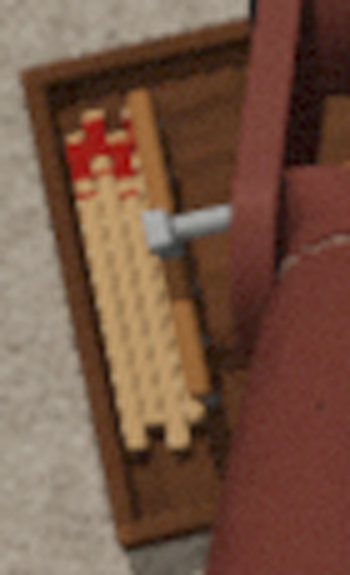

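Call:
play_rows([
  [[1,0.1,0,0,0,0,0],[1,0.2,0,0,0,0,0],[1,0.3,0,0,0,0,0],[1,0.3,0,0,0,0,0]],
])

```text
t: 13.02
tool_pos: [0.557, 0.0756, 0.0605]
tool_rot: [1.907, 2.495, 0.001]
contact_force: [1.9, -2.5, -2.7]
opening: 0.0194
```

Call:
play_rows([
  [[1,0.1,0,0,0,0,0],[1,0.15,0,0,0,0,0],[1,0.15,0,0,0,0,0]],
])

```text
t: 13.4
tool_pos: [0.5574, 0.0761, 0.061]
tool_rot: [1.904, 2.494, -0.0]
contact_force: [1.9, -5.6, -1.6]
opening: 0.0189
```

Call:
play_rows([
  [[1,-0.3,0,0,0,0,0],[1,-1,0,0,0,0,0],[1,-1.5,0,0,0,0,0],[1,-1.5,0,0,0,0,0]],
])

```text
t: 13.9
tool_pos: [0.5612, 0.0614, 0.0609]
tool_rot: [1.905, 2.494, -0.0]
contact_force: [-0.1, 0.4, -3.2]
opening: 0.0184
```

```bash
python3 - <<'E'
from h import *
i=snap("top","t11");j=snap("scene")
crop(j,190,160,260,230,8,"s11c");crop(i,150,120,340,265,4,"t11c")
c=np.array([(38,178),(595,50),(690,418),(118,555)])/4+[150,120]-.375
E
```

```text
(no output)
```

View pics/s11c.png

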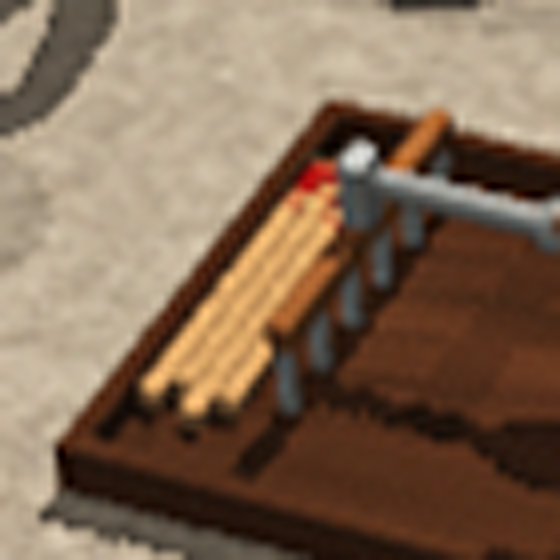

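View pics/t11c.png

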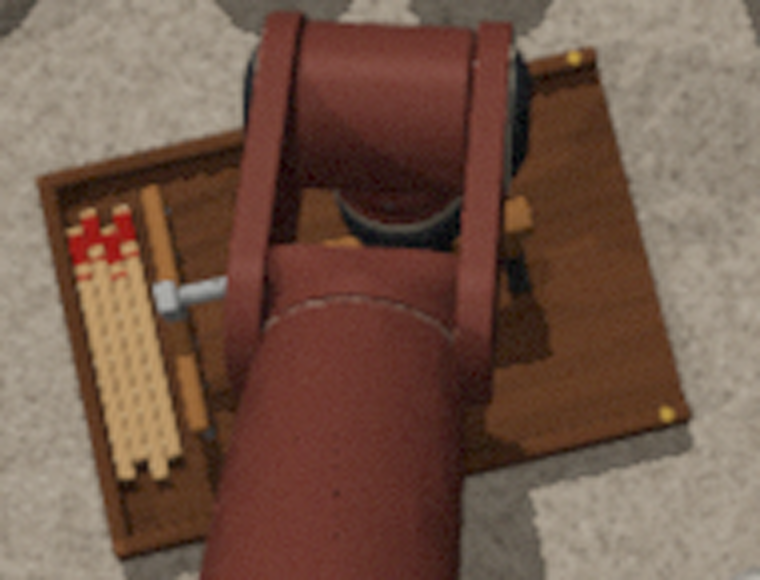

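```bash
cat > chk.py <<'E'
from h import *
i=snap("top")
a=np.radians(15.4);ex=np.array([np.cos(a),np.sin(a)]);ey=np.array([-np.sin(a),np.cos(a)])
o=np.array([.5412,.098])+.0015*ey
hsv=cv2.cvtColor(i["color"],cv2.COLOR_RGB2HSV)
m=np.zeros(hsv.shape[:2],np.uint8); m[168:243,164:198]=((hsv[...,2]>115)&(hsv[...,1]>90))[168:243,164:198]
n,l,st,ce=cv2.connectedComponentsWithStats(cv2.morphologyEx(m,cv2.MORPH_CLOSE,np.ones((3,3))))
k=1+st[1:,4].argmax(); ys,xs=np.nonzero(l==k)
Q=ray(i,np.c_[xs,ys],.02)[:,:2]-o; B=np.c_[Q@ex,Q@ey]*1000
r=cv2.minAreaRect(B.astype(np.float32)); print(r)
for lo in range(-80,90,20):
    s=B[(B[:,0]>lo)&(B[:,0]<lo+20)]
    if len(s): print(lo,s[:,1].min().round(1),s[:,1].max().round(1))
E
python3 chk.py
```

```text
((7.6949920654296875, 137.223876953125), (173.86898803710938, 57.43703079223633), 0.1374177187681198)
-80 126.1 165.5
-60 114.6 165.4
-40 110.5 165.8
-20 108.5 165.6
0 125.1 165.9
20 125.0 165.9
40 125.1 165.7
60 125.0 166.0
80 125.1 164.0
```

Call:
play_rows([
  [[1,-1,0,-1,0,0,0],[1,-2,0,-4,0,0,0],[1,-4,0,-9,0,0,0],[1,-8,0,-13,0,0,0],[1,-13,0,-13,0,0,0],[1,-18,0,-13,0,0,0],[1,-23,0,-13,0,0,0],[1,-23,0,-13,0,0,0],[1,-23,0,-13,0,0,0]],
])

```text
t: 15.18
tool_pos: [0.6213, -0.1601, 0.1919]
tool_rot: [1.906, 2.494, 0.0]
contact_force: [0.2, 0.2, -3.1]
opening: 0.0189
```

```bash
python3 go.py 0.4955 -0.314 0.18 -4
```

```text
t 15.18 pos [ 0.6213 -0.1601  0.1919] axis [[-0.263, 0.965, 0.003], [0.965, 0.263, -0.002], [-0.003, 0.002, -1.0]] F [ 0.2   0.18 -3.11] op 0.0189 q [-0.37  0.12  1.61 -0.    1.41 -0.63]
shift cm [-11.54 -16.18   1.19] turn [ 2.2000e-01 -1.0000e-02  1.0923e+02]
```

Call:
play_rows([
  [[1,-3,-4,0,0,0,0],[1,-6,-8,0,0,0,9],[1,-9,-12,0,0,0,19],[1,-11,-15,0,0,0,29],[1,-11.5,-16.2,0,0,0,39],[1,-11.5,-16.2,0,0,0,49],[1,-11.5,-16.2,0,0,0,59],[1,-11.5,-16.2,0,0,0,69],[1,-11.5,-16.2,0,0,0,79],[1,-11.5,-16.2,0,0,0,89],[1,-11.5,-16.2,0,0,0,99],[1,-11.5,-16.2,0,0,0,109.2],[1,-11.5,-16.2,0,0,0,109.2],[1,-11.5,-16.2,0,0,0,109.2],[1,-11.5,-16.2,0,0,0,109.2]],
])

```text
t: 17.05
tool_pos: [0.4952, -0.3133, 0.1919]
tool_rot: [3.138, -0.106, 0.004]
contact_force: [-0.8, 0.0, -2.7]
opening: 0.0188
```

```bash
python3 go.py 0.4955 -0.314 0.0485 -4; python3 chk.py; python3 - <<'E'
from h import *
snap("scene","s12")
E
```

```text
t 17.05 pos [ 0.4952 -0.3133  0.1919] axis [[0.998, -0.067, 0.003], [-0.067, -0.998, -0.002], [0.003, 0.002, -1.0]] F [-0.84  0.05 -2.72] op 0.0188 q [-0.69 -0.01  1.75  0.    1.41  0.95]
shift cm [-1.000e-02  5.000e-02  1.434e+01] turn [ 0.09 -0.15  0.13]
((7.674659729003906, 145.6123046875), (173.8424835205078, 41.27957534790039), 0.0025609126314520836)
-80 126.1 165.5
-60 125.0 165.4
-40 125.3 165.8
-20 125.0 166.1
0 125.1 165.9
20 125.0 166.3
40 125.1 166.2
60 125.0 166.0
80 125.1 164.0
```

View pics/s12.png

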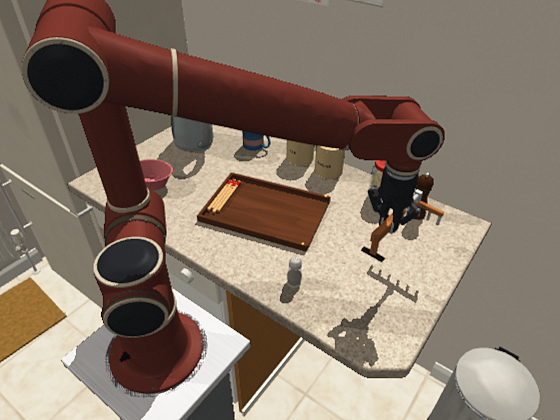

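Sticks are packed (125–166 mm band) and the board hasn't moved. Lowering the rake.

Call:
play_rows([
  [[1,0,0,4,0,0,0],[1,0,0,8,0,-0.1,0],[1,0,0,11,0,-0.1,0],[1,0,0,13,0,-0.1,0],[1,0,0,13.7,0,-0.1,0],[1,0,0,14,0,-0.1,0],[1,0,0,14.15,0,-0.1,0],[1,0,0,14.15,0,-0.1,0]],
])

```text
t: 18.15
tool_pos: [0.4962, -0.3142, 0.0514]
tool_rot: [3.137, -0.107, 0.004]
contact_force: [0.0, 0.6, -4.5]
opening: 0.0188
```

Call:
play_rows([
  [[1,0,0,0.15,0,0,0],[1,0,0,0.25,0,0,0],[1,0,0,0.25,0,0,0]],
])

```text
t: 18.52
tool_pos: [0.4961, -0.3141, 0.0488]
tool_rot: [3.137, -0.107, 0.003]
contact_force: [-0.1, -0.2, -3.4]
opening: 0.0189
```

Call:
play_rows([
  [[1,0,0,0.1,0,0,0],[1,0,0,0.15,0,0,0],[1,0,0,0.15,0,0,0]],
])

```text
t: 18.9
tool_pos: [0.4961, -0.3141, 0.0473]
tool_rot: [3.137, -0.107, 0.003]
contact_force: [0.8, -0.4, -2.9]
opening: 0.0187
```

Call:
play_rows([
  [[1,0,0,0.08,0,0,0],[1,0,0,0.08,0,0,0],[0.2,0,0,0.08,0,0,0],[-0.2,0,0,0.08,0,0,0],[-1,0,0,0.08,0,0,0],[-1,0,0,0.08,0,0,0],[-1,0,0,0.08,0,0,0],[-1,0,0,0.08,0,0,0],[-1,0,0,-3,0,0,0],[-1,0,0,-8,0,0,0],[-1,0,0,-14,0,0,0],[-1,0,0,-14,0,0,0]],
])

```text
t: 20.4
tool_pos: [0.4988, -0.3162, 0.1949]
tool_rot: [3.129, -0.107, 0.019]
contact_force: [1.5, -0.6, -0.4]
opening: 0.0854
```

```bash
python3 chk.py; python3 go.py 0.4955 -0.314 0.0485 -4; python3 - <<'E'
from h import *
j=snap("scene","s13"); snap("wrist","w13"); crop(j,190,160,460,320,3,"s13c")
E
```

```text
((7.674842834472656, 145.55917358398438), (173.8570556640625, 41.319732666015625), 0.07611007988452911)
-80 124.8 165.5
-60 125.0 165.4
-40 125.3 165.8
-20 125.0 166.0
0 125.1 165.9
20 125.0 166.3
40 125.1 166.2
60 125.0 166.0
80 125.1 164.0
t 20.45 pos [ 0.4973 -0.315   0.1911] axis [[0.998, -0.068, 0.007], [-0.068, -0.998, -0.007], [0.008, 0.006, -1.0]] F [-0.02 -0.21 -0.47] op 0.0855 q [-0.69 -0.01  1.75 -0.    1.4   0.95]
shift cm [-0.3  -0.18 14.25] turn [ 0.37 -0.44  0.09]
```

View pics/s13c.png

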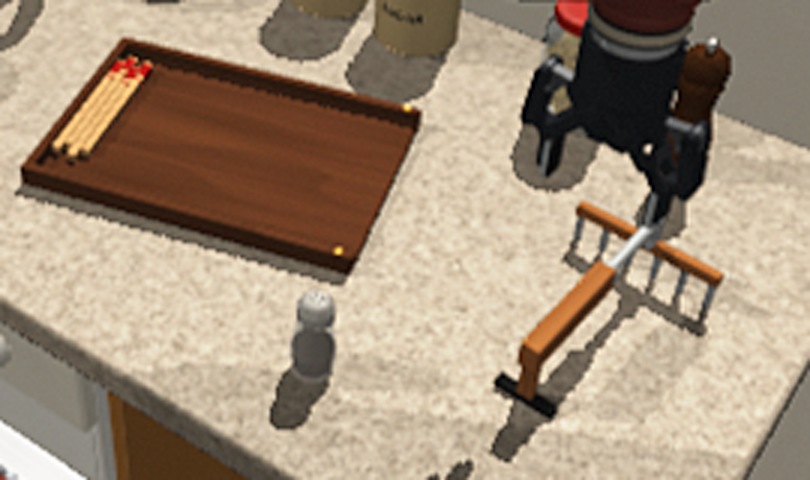

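View pics/w13.png

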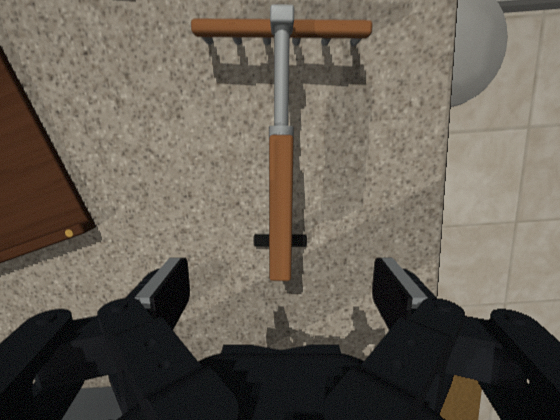

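The rake stands level and released, the sticks are packed, and the shaker and board look untouched. Handing in.

```bash
python3 -c "
from station import ctrl
print(ctrl.finish_job())"
```

```text
the job is handed in; nothing more can be done
None
```

I picked up the rake by its grip and swept it in from the board's open end. It pushed all four chopsticks against the closed end's lip until I felt about 6 N. I then backed off, lifted clear and set the rake down standing on the bare worktop where it had been. The job was handed in at about 20.5 s.

**Sticks:** In the last top view the four lie side by side in a band from about 125 to 166 mm along the board's y. The band is within about 0.1° of the board's x axis, and the sticks look flat.

**Board and shaker:** The board's visible corners had not shifted in the picture taken right after the final push, and its band coordinates held steady afterwards. That push came close to the 6 N at which the board slides. I judged the shaker by eye only, and it looked where it had been.

**Rake:** It stands clear of the board and looks level, with the gripper open about 14 cm above it. I felt no clear touch as it was set down, so I opened the jaws at the height where it had stood at the start.

**Disagreements:** Before I lifted the rake, its tine face measured 139–141 mm from the grip in the scene camera and about 148 mm in the wrist camera. Held over the board it read about 149–156 mm, so I relied on the push force for the last few millimetres. In the top view the held rake's head seemed 1.5–2° out of line, but the packed sticks do not show it.

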